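# Load the sample slide and crank it under the burette

## Task

First stand the empty white beaker upright in the square tray of the sample slide's carriage and let go of it. Then crank the sloping handwheel by its knob until the carriage's pointer lines up with the index blade of the burette stand, so that the beaker stands upright under the spout. Let go of the knob and leave the jar and the reagent bottle where they are.

Things in the scene. Friction and masses are not known exactly. Their poses are not given: they have to be found in the camera images.
- beaker_mid (a point): Centre (half-way up) of the open white plastic beaker: plain round cup, loose, about 0.12 kg, 60 mm outside diameter at the rim, 58 mm at the foot, 95 mm high, 3 mm wall, standing upright on the bench. z axis up.
- slide_unit: Fixed sample slide: grey base 130 mm (its x) by 430 mm (its y, -230 to +200), 30 mm high, gear head under the wheel. Origin on the bench, z up, may be yawed. The carriage travels along its y on a line at x = +12 mm, +y being away from the handwheel, which sits at the -y end (centre x +12, y -160, z 100 mm) and slopes: its face looks up and to -y, axis leaning 35 deg from vertical to -y.
- bar_mid (a point): A point of the fixed steel bar above the wheel, 16 mm thick (26 mm at clamps), along slide_unit's x from 92 mm to -x of it to 98 mm to +x, where an upright rod (310 mm tall) carries it; 280 mm above the bench. A gripper pointing straight down on the knob hits it when the knob is at the top of its circle; one tilted like the wheel's axis, coming from -y, clears it.
- tray (a point): Centre of the floor of the carriage's square tray (aluminium block 82 x 82 mm, floor inside 72 x 72 mm, rim 5 mm high; floor 44 mm above the bench). Moves with the carriage; axes as slide_unit.
- pointer (a point): Tip of the small dark pointer on the carriage's +x edge, 52 mm in x from the tray centre at the same y, next to the scale (lines every 10 mm). Moves with the carriage; axes as slide_unit.
- index (a point): Tip of the dark index blade (4 mm wide) of the fixed burette stand, over the scale, pointing to -x of slide_unit. The pointer is on the mark when both have the same y in slide_unit's frame. The stand is beside the slide at +x, its post 63 mm to +x of this point, 400 mm tall.
- spout (a point): Lower end of the burette's thin glass spout (8 mm thick), 162 mm above the bench, over the carriage's line at the index's y. From it the spout rises 20 mm and runs level to the burette, 93 mm to +x.
- wheel_mid (a point): Centre of the circle (radius 50 mm) that knob_mid runs on, on the wheel's axis 37 mm out from the wheel's centre. Its z is the axis, out of the wheel (up and to -y). Wheel 124 mm across, stays where left, about 4 N at the knob. One turn moves the carriage 48 mm; clockwise, seen from the knob's side, drives it to +y of slide_unit. The carriage itself cannot be pushed.
- knob_mid (a point): Middle of the black crank knob, a cylinder of 24 mm diameter, 48 mm long, parallel to the wheel's axis and standing on the rim; it spins freely on its pin, so it can be led round with the gripper's direction unchanged. z axis along the knob, away from the wheel.
- jar_mid (a point): Centre of the closed amber glass jar, 60 mm across, 100 mm high, loose, bystander. Jar and beaker stand one at the left and one at the right of the slide.
- reagent_mid (a point): Centre of the white reagent bottle, 72 mm across, 150 mm high, loose, bystander beyond the slide.

How it is judged:
By the outcome, as a careful person would: the job done as asked, in the order asked, and still so for the second after the job is handed in, with the robot touching nothing.
It also fails if it takes over 70 s, if anything falls off the work surface, if the arm or the gripper's body presses on something with over 40 N, if the wrist force passes 120 N, or if a joint passes its speed limit or range.

## Robot

A 6-joint arm with a two-finger parallel gripper is mounted at the origin on the work surface. World frame = base frame: x ahead of the robot, y to its left, z up, the work surface at z = 0. Lengths are in m, angles in rad, forces in N, time in s.
With the tool pointing down it reaches from about 0.4 to 0.825 m from the base axis. Payload 7 kg.
Tool frame: the origin (TCP) lies where the fingers leave the gripper's body, on its centre line; the fingertips stand 66 mm ahead of it and the grasp point (between the pads) lies 47 mm ahead of it; z points along the fingers, y is the line along which they close (so a half turn about z gives the same grasp; the last joint's range is limited). The gripper opens to 88 mm and grips with 3 to 60 N. Pads are 19 mm wide; open, the fingers measure 130 mm over their backs; the gripper's body (78 mm by 193 mm) begins 47 mm behind the grasp point.
Start: joints at [-1.05, 0.359, 0.012, 0, -1.224, -0.288], TCP at [0.156, -0.657, 0.292] pointing down, gripper open.
Joint ranges: [-3.07, 3.07], [-1.43, 2.12], [-1.02, 1.25], [-3.03, 1.67], [-3.05, -0], [-3.03, 3.03]. Speed limits (rad/s): [2.39, 2.39, 3.01, 3.14, 3.14, 3.14].

## Interface

Orientations are given as a unit quaternion [w, x, y, z].
In Python, from rig import manip gives the robot as it stands. The module is installed in compiled form; this text tells all that it offers.
- The arm moves only by the tool servo_tool, never from a script. Its argument "series" is a list of rows, each an object with "slide": the shift along the tool's x, y, z in mm, a list of three; "delta_rot": the turn, a rotation vector about the tool's x, y, z in degrees, a list of three; "hand": the closure in counts, from 0 (fully open) to 255 (shut). A call has 1 to 5 rows; each row shifts and turns the commanded pose from where the row before left it, along the tool's axes as they then stand; what a row does not reach is not made up. A row lasts 1/10 s, in which the tool goes at most 50 mm and 8.59 degrees, less where a joint would pass 70% of its speed; a pose out of reach is approached as far as the arm can. A call is refused whole if a number of a shift passes 50 or a number of a turn 8.59, either way. A call with a gripper value outside its range is refused whole. The fingers move at their own pace and stop on an object; "grip_force" is the grip in N (left out, the last holds). Time passes only in rows, so rows that do not move let the fingers close. It gives the time, the measured TCP pose, the force, the opening and the grip force at its end, in the units of the state.
- manip.sense(): the state, without advancing time (a new reading comes with each control period).
- manip.snapshot(name): name is "scene" or "top"; returns (picture, depth): 384x512x3 uint8, red, green, blue; 384x512 float32, m along the optical axis (not along the pixel's ray), 0 where there is no reading.
- manip.camera_params(name): a dict with "fx", "fy", "cx", "cy" (pixels), "D" ([k1, k2, p1, p2, k3] as OpenCV has them; the pictures are not rectified), "R" (3x3) and "t" (3): a world point X has camera coordinates R X + t. Camera axes: x right, y down, z forward; pixel columns grow to the right and rows downward; lengths in m; the calibration is good to about 2 mm. A picture is of the moment at which its call begins. camera_params takes no time and is no camera call.
- manip.sign_off(): hands the job in; it is judged then, once.
The state is a dict: "time": time; "joint_positions": joint angles; "dq": joint speeds; "effort": joint torques, N m; "eef_pos": TCP position; "tcp_rot": TCP orientation; "force": force on the tool from outside, world axes, zero at the start; "torque": the same for the moment, N m; "gripper_width": finger opening in m; "grasp_force": force on a finger pad.
Only numpy, scipy, OpenCV 4.12 (cv2) and the standard library are available. Lean on these libraries where they do the work, as an engineer would, in place of code of your own. Each camera call takes 0.05 s, during which the arm holds its last target. There are 200 camera calls.

## Working session

There is one attempt and no reset: what is moved stays moved. The work goes in short steps, Python scripts to look and compute and a tool call to move; the robot and the scene stay as the last step left them, time stands still between calls to the robot, and variables do not carry over. Pictures are saved under pics/ and viewed, at most 10 in all, crops included, and the job is handed in when it is done.

Besides the shell and the picture viewer there is one more tool, called after "Request:" in YAML: its name, and indented under it one key for each argument. servo_tool: Moves the arm, as the interface text tells. Its arguments: {"type":"object","properties":{"series":{"type":"array"},"grip_force":{"type":"number"}},"required":["series"]}

```bash
mkdir -p pics; cat > h.py <<'E'
import numpy as np, cv2
from rig import manip
def snap(n):
    p,d=manip.snapshot(n); np.savez(''+n+'.npz',p=p,d=d); return p,d
def load(n):
    z=np.load(''+n+'.npz'); return z['p'],z['d']
def cam(n):
    c=manip.camera_params(n); K=np.array([[c['fx'],0,c['cx']],[0,c['fy'],c['cy']],[0,0,1.]])
    return K,np.array(c['D'],float),np.array(c['R']),np.array(c['t'])
def pts(n,uv,z=None,depth=None):
    K,D,R,t=cam(n); uv=np.array(uv,float).reshape(-1,1,2)
    r=cv2.undistortPoints(uv,K,D)[:,0]; r=np.c_[r,np.ones(len(r))]
    C=-R.T@t
    if depth is not None: return (r*np.array(depth).reshape(-1,1)-t)@R
    w=r@R; s=(z-C[2])/w[:,2]; return C+w*s[:,None]
def cloud(n,d):
    v,u=np.mgrid[:384,:512]; return pts(n,np.c_[u.ravel(),v.ravel()],depth=d.ravel()).reshape(384,512,3)
def proj(n,X):
    K,D,R,t=cam(n); return cv2.projectPoints(np.array(X,float).reshape(-1,3),cv2.Rodrigues(R)[0],t,K,D)[0][:,0]
E
python3 - <<'E'
from h import *
for n in('scene','top'):
    p,d=snap(n); cv2.imwrite(f'pics/{n}0.png',cv2.resize(p[:,:,::-1],(800,600),interpolation=cv2.INTER_CUBIC))
    K,D,R,t=cam(n); print(n,K[0,0],-R.T@t,R[2],(d>0).mean())
print(manip.sense())
E
```

```text
scene 482.28079006081094 [ 1.34634169 -0.69021895  0.97654697] [-0.56514252  0.5388035  -0.62474372] 0.9961191813151041
top 430.59759065776103 [ 0.52780399 -0.01084116  1.36695501] [ 0.09095787  0.0114657  -0.99578873] 0.9959513346354166
{'time': 0.1, 'joint_positions': array([-1.04991260e+00,  3.59284311e-01,  1.11335718e-02, -2.89910218e-04,
       -1.22411772e+00, -2.88081641e-01]), 'dq': array([-9.63060960e-06, -1.69582627e-03,  1.75295120e-03,  1.59054017e-03,
        8.01366800e-04,  1.29977539e-03]), 'effort': array([-2.80282002e-03, -5.84159875e+01,  2.93751490e+01,  7.01557651e+00,
        1.01804579e-02, -5.38563847e-05]), 'eef_pos': array([ 0.15560471, -0.65645581,  0.29133233]), 'tcp_rot': array([-1.64377197e-04, -1.16089315e-01,  9.93238496e-01,  7.30308262e-04]), 'force': array([-0.1023498 , -0.74402228, -0.67284377]), 'torque': array([-0.00708084, -0.01741486,  0.01876831]), 'grasp_force': 0.0, 'gripper_width': 0.08776826634600975}
```

View pics/scene0.png

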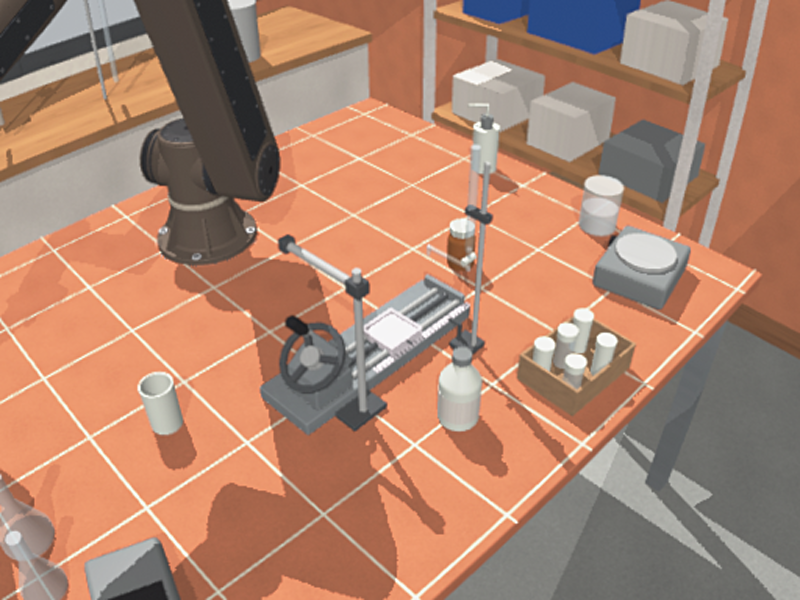

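View pics/top0.png

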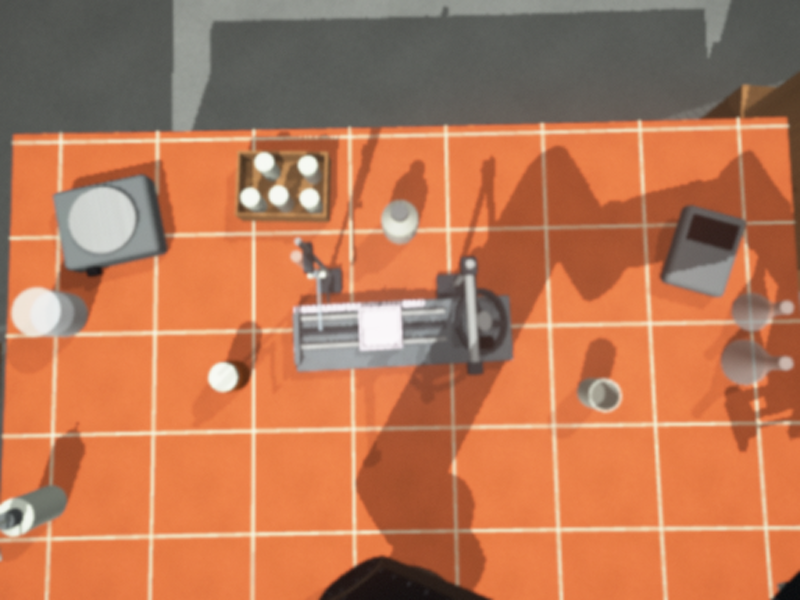

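The scene view shows the beaker at (160,402), the wheel at (312,360) with its knob at (297,325), the tray at (392,330) and the burette stand at (480,250). The top view shows the beaker at (605,395), the jar at (223,377), the tray at (380,328), the bar at (470,310) and the index/spout arm at about (320,300).

```bash
cat > m1.py <<'E'
from h import *
C={n:cloud(n,load(n)[1]) for n in('scene','top')}
np.set_printoptions(precision=4,suppress=True)
p,_=load('top'); c=C['top']; s=1/1.5625
# beaker rim: top points of height .08-.1
def reg(n,x0,y0,x1,y1):
    m=np.zeros((384,512),bool); m[int(y0*s):int(y1*s),int(x0*s):int(x1*s)]=1; return m
for nm,r in(('beaker',(570,365,640,425)),('jar',(195,350,255,410))):
    m=reg('top',*r)&(c[...,2]>.085)&(c[...,2]<.115)
    q=c[m]; (x,y),R=cv2.minEnclosingCircle((q[:,:2]*1000).astype(np.float32)); print(nm,m.sum(),x,y,R,np.median(q[:,2]))
q=C['scene'][reg('scene',120,360,200,445)]; q=q[(q[:,2]>.085)&(q[:,2]<.12)]; print('beaker scene',cv2.minEnclosingCircle((q[:,:2]*1000).astype(np.float32)))
# slide base: gray, z .02-.036
hsv=cv2.cvtColor(p,cv2.COLOR_RGB2HSV)
m=reg('top',280,285,525,380)&(c[...,2]>.018)&(c[...,2]<.065)&(hsv[...,1]<90)
m=cv2.morphologyEx(m.astype(np.uint8),cv2.MORPH_OPEN,np.ones((3,3)))
q=c[m>0]; print('base rect',cv2.minAreaRect((q[:,:2]*1000).astype(np.float32)))
# tray: white
for n,r in(('top',(350,295,410,360)),('scene',(350,300,430,360))):
    p,_=load(n); h=cv2.cvtColor(p,cv2.COLOR_RGB2HSV)
    m=reg(n,*r)&(h[...,2]>205)&(h[...,1]<40)
    m=cv2.morphologyEx(m.astype(np.uint8),cv2.MORPH_OPEN,np.ones((5,5)))
    cn=max(cv2.findContours(m,0,2)[0],key=cv2.contourArea)[:,0]
    w=pts(n,cn,z=.049); print('tray',n,cv2.minAreaRect((w[:,:2]*1000).astype(np.float32)), np.median(C[n][m>0][:,2]))
# knob: black in scene
p,_=load('scene'); h=cv2.cvtColor(p,cv2.COLOR_RGB2HSV)
m=reg('scene',275,305,320,345)&(h[...,2]<50); q=C['scene'][m]; q=q[(q[:,2]>.06)&(q[:,0]<.75)]
print('knob',m.sum(),np.median(q,0),q.min(0),q.max(0))
v,u=np.where(m); print(u.mean(),v.mean(),cv2.minAreaRect(np.c_[u,v].astype(np.float32)))
# bar
q=c[reg('top',455,250,490,375)]; q=q[(q[:,2]>.26)&(q[:,2]<.32)]; print('bar',len(q),q.min(0),q.max(0),cv2.minAreaRect((q[:,:2]*1000).astype(np.float32)))
q=c[reg('top',305,260,335,340)]; q=q[(q[:,2]>.14)&(q[:,2]<.21)]; print('spout',len(q),q.min(0),q.max(0),np.median(q,0),cv2.minAreaRect((q[:,:2]*1000).astype(np.float32)))
q=C['scene'][reg('scene',420,235,470,275)]; q=q[(q[:,2]>.14)&(q[:,2]<.2)&(q[:,0]<.7)]; print('spout s',len(q),q.min(0) if len(q) else 0,q.max(0) if len(q) else 0)
a=load('scene')[0][150:290,155:320]; cv2.imwrite('pics/sc1.png',cv2.resize(a[:,:,::-1],None,fx=4.7,fy=4.2,interpolation=cv2.INTER_CUBIC))
a=load('top')[0][150:250,180:335]; cv2.imwrite('pics/tp1.png',cv2.resize(a[:,:,::-1],None,fx=5,fy=5,interpolation=cv2.INTER_CUBIC))
E
python3 m1.py
```

```text
beaker 108 444.1881103515625 -375.7256774902344 31.42603302001953 0.09438956741145985
jar 272 490.4925842285156 334.4872741699219 26.936458587646484 0.10061995370729698
beaker scene ((446.1492919921875, -377.89422607421875), 32.35401916503906)
base rect ((570.595703125, -2.347259521484375), (130.1720428466797, 428.6065673828125), 1.9687258005142212)
tray top ((582.896484375, 50.42115020751953), (98.29389953613281, 88.74653625488281), 88.95271301269531) 0.04571569075704424
tray scene ((585.9138793945312, 39.50150680541992), (73.47085571289062, 84.55976867675781), 3.309555768966675) 0.04382625130686442
knob 99 [ 0.555  -0.1515  0.1577] [ 0.5399 -0.1666  0.1341] [ 0.5603 -0.1268  0.172 ]
189.85858585858585 208.16161616161617 ((189.7692413330078, 208.34613037109375), (14.422204971313477, 7.488452911376953), 33.690067291259766)
bar 566 [ 0.4942 -0.1288  0.2719] [ 0.684  -0.099   0.3167] ((589.0549926757812, -115.79842376708984), (189.30615234375, 26.36794662475586), 2.476278305053711)
spout 136 [0.5747 0.1298 0.1462] [0.6957 0.159  0.21  ] [0.6377 0.1423 0.1865] ((635.7200317382812, 147.19400024414062), (28.797605514526367, 120.61884307861328), 84.76348114013672)
spout s 98 [0.5733 0.1273 0.1649] [0.6753 0.1478 0.199 ]
```

View pics/sc1.png

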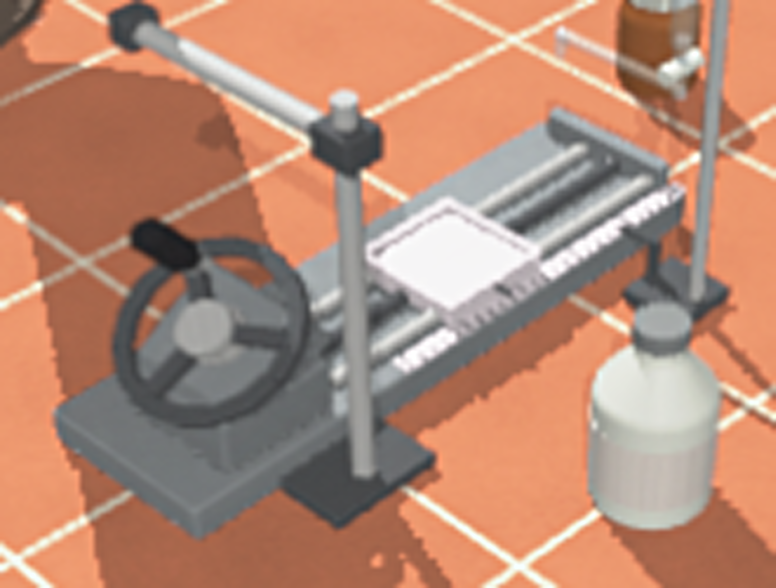

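View pics/tp1.png

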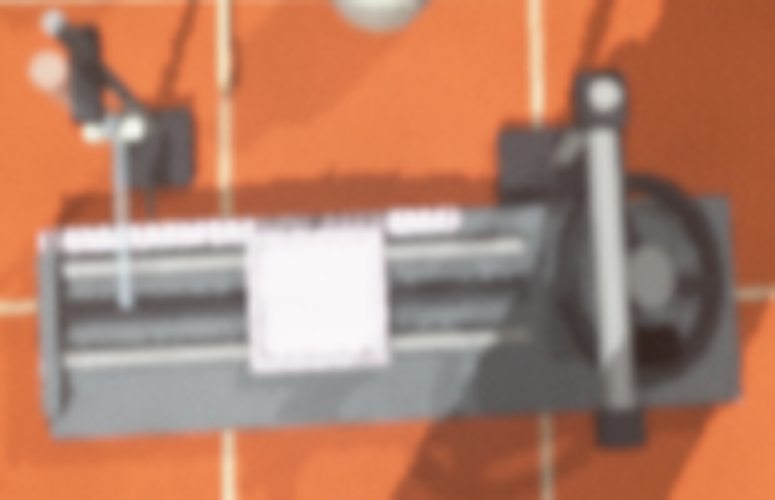

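The scene crop shows the knob at crop (165,245), the tray centred near (455,257), the pointer at about (505,290) and the spout tip at (562,40). The top crop shows the spout arm at crop x≈122, y 130–305, with its tip at about (125,300).

```bash
cat > m2.py <<'E'
from h import *
from scipy.spatial.transform import Rotation as Ro
np.set_printoptions(precision=4,suppress=True)
yaw=np.radians(2.0); X=np.array([np.cos(yaw),np.sin(yaw),0]); Y=np.array([-np.sin(yaw),np.cos(yaw),0]); Z=np.array([0,0,1.])
S=np.array([X,Y,Z]); O=np.array([.5706,-.0023,0])+.015*Y
sl=lambda w:(np.atleast_2d(w)-O)@S.T
wd=lambda s:O+np.atleast_2d(s)@S
t=np.radians(35); A=np.array([0,-np.sin(t),np.cos(t)]); E2=np.array([0,np.cos(t),np.sin(t)])
WM=np.array([.012,-.160,.100])+.037*A
def knob_s(a,out=0): # a: angle from +x towards up-slope
    return WM+.05*(np.cos(a)*np.array([1,0,0])+np.sin(a)*E2)+out*A
def delta(pos,R,cur=None):
    s=manip.sense(); p=s['eef_pos']; q=s['tcp_rot']; Rc=Ro.from_quat(np.r_[q[1:],q[0]])
    Rt=Ro.from_matrix(R); return Rc.inv().apply(np.array(pos)-p)*1000,(Rc.inv()*Rt).as_rotvec(degrees=True)
def toolR(tilt): # closing along slide -x, tilt about slide x
    z=np.sin(tilt)*Y-np.cos(tilt)*Z; y=-X; return np.c_[np.cross(y,z),y,z]
E
python3 - <<'E'
from m2 import *
print('WM world',wd(WM))
for n,uv in(('scene',(189.8,208.3)),):
    K,D,R,tt=cam(n); C=-R.T@tt; d=(pts(n,[uv],z=.1)[0]-C)
    n_=A@S; w=wd(WM)[0]; k=C+d*((w-C)@n_)/(d@n_); q=sl(k)[0]-WM; print('knob',k,sl(k),'r',np.hypot(q[0],q@E2),'ang',np.degrees(np.arctan2(q@E2,q[0])))
print('tray top',sl(pts('top',[(180+318/5,150+298/5)],z=.047)))
print('tray scene',sl(pts('scene',[(155+455/4.7,150+257/4.2)],z=.047)))
print('pointer scene',sl(pts('scene',[(155+505/4.7,150+290/4.2)],z=.044)))
print('spout arm top',sl(pts('top',[(180+123/5,150+200/5),(180+125/5,150+303/5)],z=.182)))
print('spout scene tip',sl(pts('scene',[(155+562/4.7,150+40/4.2)],z=.175)))
for n in('top','scene'):
    p,_=load(n); print(n,'reproj index',proj(n,wd([[.064,.130,.04],[.012,-.16,.1]])))
print('bar',sl([.589,-.1158,.28]))
b=[.4455,-.377,.20]
print('to beaker', delta(b,toolR(0)))
E
```

```text
WM world [[ 0.5884 -0.168   0.1303]]
knob [ 0.5462 -0.1456  0.147 ] [[-0.0294 -0.1574  0.147 ]] r 0.05055167279366544 ang 144.88436547959884
tray top [[0.0101 0.0263 0.047 ]]
tray scene [[0.0182 0.0278 0.047 ]]
pointer scene [[0.0616 0.0265 0.044 ]]
spout arm top [[0.0645 0.1264 0.182 ]
 [0.0076 0.1277 0.182 ]]
spout scene tip [[0.0118 0.1304 0.175 ]]
top reproj index [[209.3481 194.0673]
 [306.1884 204.8813]]
scene reproj index [[286.5152 203.405 ]
 [200.8224 229.254 ]]
bar [[ 0.0144 -0.1291  0.28  ]]
to beaker (array([-346.541 ,  204.9349,   91.5832]), array([  0.0776,   0.051 , -78.6671]))
```

Request:
servo_tool:
  series:
    - {"slide": [-20, 12, 0], "delta_rot": [0, 0, 0], "hand": 0}
    - {"slide": [-36, 21, 0], "delta_rot": [0, 0, 0], "hand": 0}
    - {"slide": [-40, 24, 0], "delta_rot": [0, 0, 0], "hand": 0}
    - {"slide": [-40, 24, 0], "delta_rot": [0, 0, 0], "hand": 0}
    - {"slide": [-40, 24, 0], "delta_rot": [0, 0, 0], "hand": 0}

```text
time: 0.6
eef_pos: [0.3036, -0.5125, 0.2918]
tcp_rot: [-0.0, -0.116, 0.993, 0.0]
force: [1.1, -1.0, -0.5]
gripper_width: 0.0878
grasp_force: 0.0
```

Request:
servo_tool:
  series:
    - {"slide": [-40, 24, 0], "delta_rot": [0, 0, 0], "hand": 0}
    - {"slide": [-40, 24, 0], "delta_rot": [0, 0, 0], "hand": 0}
    - {"slide": [-40, 23, 0], "delta_rot": [0, 0, 0], "hand": 0}
    - {"slide": [-32, 18, 0], "delta_rot": [0, 0, 0], "hand": 0}
    - {"slide": [-18, 11, 0], "delta_rot": [0, 0, 0], "hand": 0}

```text
time: 1.1
eef_pos: [0.4468, -0.3754, 0.2919]
tcp_rot: [-0.0, -0.117, 0.993, 0.0]
force: [0.7, -0.7, -0.2]
gripper_width: 0.0876
grasp_force: 0.0
```

Request:
servo_tool:
  series:
    - {"slide": [0, 0, 6], "delta_rot": [0, 0, -5], "hand": 0}
    - {"slide": [0, 0, 8], "delta_rot": [0, 0, -8], "hand": 0}
    - {"slide": [0, 0, 10], "delta_rot": [0, 0, -8], "hand": 0}
    - {"slide": [0, 0, 10], "delta_rot": [0, 0, -8.5], "hand": 0}
    - {"slide": [0, 0, 10], "delta_rot": [0, 0, -8.5], "hand": 0}

```text
time: 1.6
eef_pos: [0.4449, -0.3773, 0.2474]
tcp_rot: [-0.0, -0.436, 0.9, 0.0]
force: [-0.4, 0.0, -0.1]
gripper_width: 0.0878
grasp_force: 0.0
```

Request:
servo_tool:
  series:
    - {"slide": [0, 0, 10], "delta_rot": [0, 0, -8.5], "hand": 0}
    - {"slide": [0, 0, 10], "delta_rot": [0, 0, -8.5], "hand": 0}
    - {"slide": [0, 0, 10], "delta_rot": [0, 0, -8.5], "hand": 0}
    - {"slide": [0, 0, 10], "delta_rot": [0, 0, -8], "hand": 0}
    - {"slide": [0, 0, 7], "delta_rot": [0, 0, -7], "hand": 0}

```text
time: 2.1
eef_pos: [0.4446, -0.3772, 0.2]
tcp_rot: [0.0, 0.72, -0.694, -0.001]
force: [0.4, -0.8, -0.4]
gripper_width: 0.0878
grasp_force: 0.0
```

Request:
servo_tool:
  series:
    - {"slide": [0, 0, 0], "delta_rot": [0, 0, 0], "hand": 0}
    - {"slide": [0, 0, 0], "delta_rot": [0, 0, 0], "hand": 0}

```text
time: 2.3
eef_pos: [0.445, -0.3775, 0.2011]
tcp_rot: [0.0, 0.717, -0.697, -0.0]
force: [0.6, -0.3, 0.6]
gripper_width: 0.0875
grasp_force: 0.0
```

```bash
python3 - <<'E'
from m2 import *
print(delta([.4455,-.377,.109],toolR(0))); s=manip.sense(); print(s['time'],s['eef_pos'],s['joint_positions'],s['force'])
E
```

```text
(array([-0.4481, -0.5451, 92.1025]), array([ 0.0291,  0.0083, -0.3655]))
2.3 [ 0.445  -0.3775  0.2011] [-0.3685  0.2851 -0.317   0.0001 -0.9692  0.397 ] [ 0.5956 -0.3408  0.557 ]
```

Request:
servo_tool:
  series:
    - {"slide": [0, 0, 14], "delta_rot": [0, 0, 0], "hand": 0}
    - {"slide": [0, 0, 24], "delta_rot": [0, 0, 0], "hand": 0}
    - {"slide": [0, 0, 24], "delta_rot": [0, 0, 0], "hand": 0}
    - {"slide": [0, 0, 20], "delta_rot": [0, 0, 0], "hand": 0}
    - {"slide": [0, 0, 10], "delta_rot": [0, 0, 0], "hand": 0}

```text
time: 2.8
eef_pos: [0.4446, -0.3772, 0.1079]
tcp_rot: [0.0, 0.717, -0.697, -0.001]
force: [-0.1, -0.0, 0.1]
gripper_width: 0.0875
grasp_force: 0.0
```

Request:
servo_tool:
  series:
    - {"slide": [0, 0, 0], "delta_rot": [0, 0, 0], "hand": 40}
    - {"slide": [0, 0, 0], "delta_rot": [0, 0, 0], "hand": 75}
    - {"slide": [0, 0, 0], "delta_rot": [0, 0, 0], "hand": 100}
    - {"slide": [0, 0, 0], "delta_rot": [0, 0, 0], "hand": 120}
    - {"slide": [0, 0, 0], "delta_rot": [0, 0, 0], "hand": 120}
  grip_force: 15

```text
time: 3.3
eef_pos: [0.4454, -0.3777, 0.1101]
tcp_rot: [-0.0, 0.718, -0.696, 0.001]
force: [-0.8, 0.4, 3.6]
gripper_width: 0.0592
grasp_force: 15.0
```

Request:
servo_tool:
  series:
    - {"slide": [0, 0, 0], "delta_rot": [0, 0, 0], "hand": 150}
    - {"slide": [0, 0, 0], "delta_rot": [0, 0, 0], "hand": 150}
    - {"slide": [0, 0, -10], "delta_rot": [0, 0, 0], "hand": 150}
    - {"slide": [0, 0, -10], "delta_rot": [0, 0, 0], "hand": 150}
    - {"slide": [0, 0, 0], "delta_rot": [0, 0, 0], "hand": 150}

```text
time: 3.8
eef_pos: [0.4459, -0.3779, 0.131]
tcp_rot: [-0.0, 0.718, -0.696, 0.001]
force: [1.1, -0.2, -1.1]
gripper_width: 0.059
grasp_force: 15.0
```

```bash
python3 - <<'E'
from m2 import *
T=wd([.012,.027,0])[0]; print(T)
print(delta(np.r_[T[:2],.22],toolR(0))); s=manip.sense(); print(s['time'],s['eef_pos'],s['force'])
p,d=snap('top'); c=cloud('top',d)
cv2.imwrite('pics/b1.png',cv2.resize(load('top')[0][215:300,330:440,::-1],None,fx=5,fy=5,interpolation=cv2.INTER_CUBIC))
E
```

```text
[0.5811 0.0401 0.    ]
(array([-413.2543, -148.8802,  -89.2195]), array([-0.1355, -0.0748, -0.1469]))
3.8 [ 0.4459 -0.3779  0.131 ] [ 1.1004 -0.16   -1.0677]
```

Request:
servo_tool:
  series:
    - {"slide": [0, 0, -25], "delta_rot": [0, 0, 0], "hand": 150}
    - {"slide": [0, 0, -40], "delta_rot": [0, 0, 0], "hand": 150}
    - {"slide": [0, 0, -45], "delta_rot": [0, 0, 0], "hand": 150}
    - {"slide": [0, 0, -45], "delta_rot": [0, 0, 0], "hand": 150}
    - {"slide": [0, 0, -45], "delta_rot": [0, 0, 0], "hand": 150}

```text
time: 4.35
eef_pos: [0.4446, -0.3772, 0.3307]
tcp_rot: [-0.0, 0.718, -0.696, -0.0]
force: [1.5, -0.3, -2.2]
gripper_width: 0.059
grasp_force: 15.0
```

Request:
servo_tool:
  series:
    - {"slide": [0, 0, -45], "delta_rot": [0, 0, 0], "hand": 150}
    - {"slide": [0, 0, -40], "delta_rot": [0, 0, 0], "hand": 150}
    - {"slide": [0, 0, -30], "delta_rot": [0, 0, 0], "hand": 150}
    - {"slide": [0, 0, -15], "delta_rot": [0, 0, 0], "hand": 150}
    - {"slide": [0, 0, 0], "delta_rot": [0, 0, 0], "hand": 150}

```text
time: 4.85
eef_pos: [0.4454, -0.3777, 0.4614]
tcp_rot: [-0.001, 0.718, -0.696, 0.002]
force: [0.6, 0.2, -2.8]
gripper_width: 0.0591
grasp_force: 15.0
```

```bash
python3 - <<'E'
from m2 import *
T=wd([.012,.027,0])[0]
print(delta(np.r_[T[:2],.46],toolR(0))); s=manip.sense(); print(s['time'],s['eef_pos'],s['force'],s['joint_positions'])
E
```

```text
(array([-413.2295, -149.0942,    1.1404]), array([-0.2023, -0.1074, -0.159 ]))
4.85 [ 0.4454 -0.3777  0.4614] [ 0.555   0.2238 -2.8411] [-0.3685  0.1454  0.1016  0.0003 -1.523   0.4006]
```

Request:
servo_tool:
  series:
    - {"slide": [-18, -6.5, 0], "delta_rot": [0, 0, 0], "hand": 150}
    - {"slide": [-32, -11.5, 0], "delta_rot": [0, 0, 0], "hand": 150}
    - {"slide": [-40, -14.4, 0], "delta_rot": [0, 0, 0], "hand": 150}
    - {"slide": [-40, -14.4, 0], "delta_rot": [0, 0, 0], "hand": 150}
    - {"slide": [-40, -14.4, 0], "delta_rot": [0, 0, 0], "hand": 150}

```text
time: 5.35
eef_pos: [0.5006, -0.2039, 0.4572]
tcp_rot: [0.001, 0.718, -0.696, -0.001]
force: [1.2, -0.2, -0.6]
gripper_width: 0.0593
grasp_force: 15.0
```

Request:
servo_tool:
  series:
    - {"slide": [-40, -14.4, 0], "delta_rot": [0, 0, 0], "hand": 150}
    - {"slide": [-40, -14.4, 0], "delta_rot": [0, 0, 0], "hand": 150}
    - {"slide": [-40, -14.4, 0], "delta_rot": [0, 0, 0], "hand": 150}
    - {"slide": [-40, -14.4, 0], "delta_rot": [0, 0, 0], "hand": 150}
    - {"slide": [-38, -14, 0], "delta_rot": [0, 0, 0], "hand": 150}

```text
time: 5.85
eef_pos: [0.5658, -0.0034, 0.4573]
tcp_rot: [0.001, 0.718, -0.696, -0.001]
force: [0.7, 0.1, -1.8]
gripper_width: 0.0591
grasp_force: 15.0
```

Request:
servo_tool:
  series:
    - {"slide": [-28, -10, 0], "delta_rot": [0, 0, 0], "hand": 150}
    - {"slide": [-17, -6, 0], "delta_rot": [0, 0, 0], "hand": 150}
    - {"slide": [0, 0, 20], "delta_rot": [0, 0, 0], "hand": 150}
    - {"slide": [0, 0, 35], "delta_rot": [0, 0, 0], "hand": 150}
    - {"slide": [0, 0, 45], "delta_rot": [0, 0, 0], "hand": 150}

```text
time: 6.35
eef_pos: [0.5807, 0.0401, 0.3584]
tcp_rot: [-0.001, 0.718, -0.696, 0.001]
force: [0.8, 0.7, -3.3]
gripper_width: 0.0592
grasp_force: 15.0
```

Request:
servo_tool:
  series:
    - {"slide": [0, 0, 45], "delta_rot": [0, 0, 0], "hand": 150}
    - {"slide": [0, 0, 40], "delta_rot": [0, 0, 0], "hand": 150}
    - {"slide": [0, 0, 30], "delta_rot": [0, 0, 0], "hand": 150}
    - {"slide": [0, 0, 25], "delta_rot": [0, 0, 0], "hand": 150}
    - {"slide": [0, 0, 0], "delta_rot": [0, 0, 0], "hand": 150}

```text
time: 6.85
eef_pos: [0.5779, 0.039, 0.2145]
tcp_rot: [0.004, 0.718, -0.696, -0.002]
force: [0.2, -0.4, -2.3]
gripper_width: 0.0591
grasp_force: 15.0
```

```bash
python3 - <<'E'
from m2 import *
T=wd([.012,.027,0])[0]
print(delta(np.r_[T[:2],.153],toolR(0))); s=manip.sense(); print(s['time'],s['eef_pos'],s['force'],s['joint_positions'])
p,d=snap('scene'); a=p[130:280,170:340]
cv2.imwrite('pics/s2.png',cv2.resize(a[:,:,::-1],None,fx=4.5,fy=4,interpolation=cv2.INTER_CUBIC))
E
```

```text
(array([-1.1476, -3.7923, 61.4897]), array([ 0.4682, -0.1069, -0.2363]))
6.85 [0.5779 0.039  0.2145] [ 0.2182 -0.4384 -2.2635] [ 0.4041  0.2691 -0.3044 -0.0015 -1.0055 -0.3726]
```

View pics/s2.png

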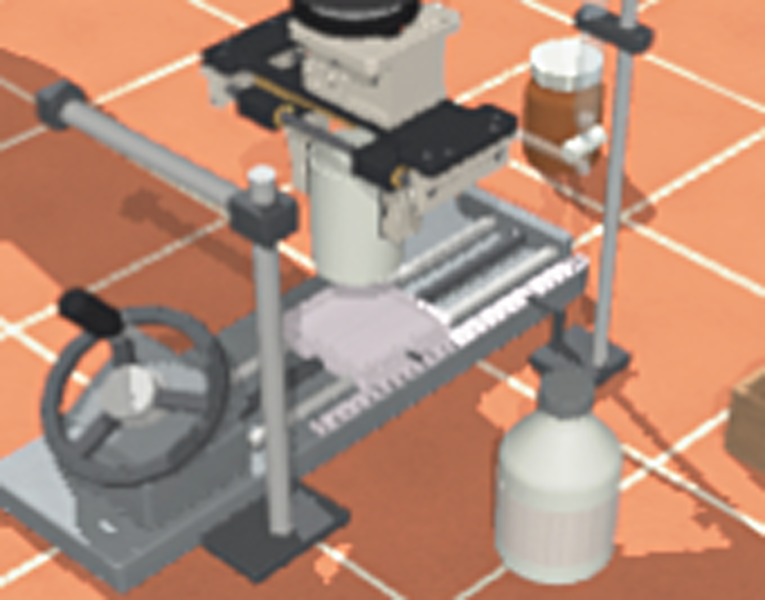

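The beaker hangs upright above the tray at about (355,240), and the pointer is at about (413,355). I'm lowering it.

Request:
servo_tool:
  series:
    - {"slide": [0, 0, 15], "delta_rot": [0, 0, 0], "hand": 150}
    - {"slide": [0, 0, 15], "delta_rot": [0, 0, 0], "hand": 150}
    - {"slide": [0, 0, 10], "delta_rot": [0, 0, 0], "hand": 150}
    - {"slide": [0, 0, 0], "delta_rot": [0, 0, 0], "hand": 150}
    - {"slide": [0, 0, 0], "delta_rot": [0, 0, 0], "hand": 150}

```text
time: 7.4
eef_pos: [0.581, 0.0401, 0.1801]
tcp_rot: [-0.0, 0.718, -0.696, 0.0]
force: [-0.5, -0.3, -1.0]
gripper_width: 0.0593
grasp_force: 15.0
```

```bash
python3 - <<'E'
from m2 import *
T=wd([.012,.027,0])[0]
print(delta(np.r_[T[:2],.153],toolR(0)))
p,d=snap('top');p,d=snap('scene'); c=sl(cloud('scene',d).reshape(-1,3))
# beaker body cloud: fit circle centre from visible surface
m=(abs(c[:,0]-.012)<.045)&(abs(c[:,1]-.027)<.045)&(c[:,2]>.072)&(c[:,2]<.09)
q=c[m][:,:2]
from scipy.optimize import least_squares
f=least_squares(lambda v:np.hypot(*(q-v).T)-.029,[.012,.027],loss='soft_l1',f_scale=.001); print(len(q),f.x,np.std(f.fun))
E
```

```text
(array([ 0.01  , -0.0849, 27.0916]), array([-0.0562, -0.0001, -0.1517]))
94 [0.0122 0.0278] 0.0017596791036054204
```

Centred. I'm lowering it the remaining 26 mm slowly.

Request:
servo_tool:
  series:
    - {"slide": [0, 0, 8], "delta_rot": [0, 0, 0], "hand": 150}
    - {"slide": [0, 0, 8], "delta_rot": [0, 0, 0], "hand": 150}
    - {"slide": [0, 0, 5], "delta_rot": [0, 0, 0], "hand": 150}
    - {"slide": [0, 0, 3], "delta_rot": [0, 0, 0], "hand": 150}
    - {"slide": [0, 0, 0], "delta_rot": [0, 0, 0], "hand": 150}

```text
time: 8.0
eef_pos: [0.5804, 0.04, 0.1547]
tcp_rot: [0.0, 0.718, -0.696, -0.0]
force: [-0.4, 0.2, -1.6]
gripper_width: 0.0591
grasp_force: 15.0
```

Request:
servo_tool:
  series:
    - {"slide": [0, 0, 1], "delta_rot": [0, 0, 0], "hand": 150}
    - {"slide": [0, 0, 0], "delta_rot": [0, 0, 0], "hand": 150}
    - {"slide": [0, 0, 0], "delta_rot": [0, 0, 0], "hand": 150}

```text
time: 8.3
eef_pos: [0.5806, 0.0401, 0.1542]
tcp_rot: [-0.0, 0.718, -0.696, 0.0]
force: [-0.6, -0.2, -1.3]
gripper_width: 0.0597
grasp_force: 15.0
```

Request:
servo_tool:
  series:
    - {"slide": [0, 0, 1], "delta_rot": [0, 0, 0], "hand": 150}
    - {"slide": [0, 0, 0], "delta_rot": [0, 0, 0], "hand": 150}
    - {"slide": [0, 0, 0], "delta_rot": [0, 0, 0], "hand": 75}
    - {"slide": [0, 0, 0], "delta_rot": [0, 0, 0], "hand": 60}
    - {"slide": [0, 0, 0], "delta_rot": [0, 0, 0], "hand": 30}

```text
time: 8.8
eef_pos: [0.5807, 0.0401, 0.1532]
tcp_rot: [-0.0, 0.718, -0.696, 0.0]
force: [0.7, -0.1, -0.4]
gripper_width: 0.0703
grasp_force: 0.0
```

Request:
servo_tool:
  series:
    - {"slide": [0, 0, 0], "delta_rot": [0, 0, 0], "hand": 10}
    - {"slide": [0, 0, 0], "delta_rot": [0, 0, 0], "hand": 0}
    - {"slide": [0, 0, -10], "delta_rot": [0, 0, 0], "hand": 0}
    - {"slide": [0, 0, -25], "delta_rot": [0, 0, 0], "hand": 0}
    - {"slide": [0, 0, -40], "delta_rot": [0, 0, 0], "hand": 0}

```text
time: 9.3
eef_pos: [0.5794, 0.0397, 0.2274]
tcp_rot: [0.002, 0.718, -0.696, -0.001]
force: [2.4, 0.2, -0.3]
gripper_width: 0.0875
grasp_force: 0.0
```

Request:
servo_tool:
  series:
    - {"slide": [0, 0, -45], "delta_rot": [0, 0, 0], "hand": 0}
    - {"slide": [0, 0, -45], "delta_rot": [0, 0, 0], "hand": 0}
    - {"slide": [0, 0, -45], "delta_rot": [0, 0, 0], "hand": 0}
    - {"slide": [0, 0, -45], "delta_rot": [0, 0, 0], "hand": 0}
    - {"slide": [0, 0, -30], "delta_rot": [0, 0, 0], "hand": 0}

```text
time: 9.8
eef_pos: [0.5805, 0.0397, 0.4431]
tcp_rot: [-0.002, 0.718, -0.696, 0.001]
force: [1.4, -0.2, -0.7]
gripper_width: 0.0877
grasp_force: 0.0
```

```bash
python3 - <<'E'
from m2 import *
s=manip.sense(); print(s['time'],s['eef_pos'])
p,d=snap('scene'); c=sl(cloud('scene',d).reshape(-1,3))
for lo,hi in((.055,.08),(.11,.13),(.13,.145)):
    m=(abs(c[:,0]-.012)<.05)&(abs(c[:,1]-.027)<.05)&(c[:,2]>lo)&(c[:,2]<hi); q=c[m]; print(len(q),q[:,:2].min(0),q[:,:2].max(0),q[:,2].max())
cv2.imwrite('pics/s3.png',cv2.resize(p[130:280,140:340,::-1],None,fx=4,fy=4,interpolation=cv2.INTER_CUBIC))
a=np.radians(144.9); R=toolR(np.radians(42)); 
zt=R[:,2]; g=wd(knob_s(a,.006))[0]; tcp=g-.047*zt; pre=tcp-.10*zt
print('pre',pre,'tcp',tcp); print(delta(pre,R))
E
```

```text
9.8 [0.5805 0.0397 0.4431]
136 [-0.008  -0.0044] [0.0447 0.0444] 0.07996323031294587
213 [-0.0169 -0.0045] [0.0438 0.0565] 0.12979066626529617
128 [-0.0209 -0.0029] [0.0445 0.0607] 0.14124043357285998
pre [ 0.5502 -0.2476  0.261 ] tcp [ 0.5479 -0.1808  0.1866]
(array([286.1328,  42.4676, 185.7984]), array([ -0.6288, -41.9449,   0.079 ]))
```

View pics/s3.png

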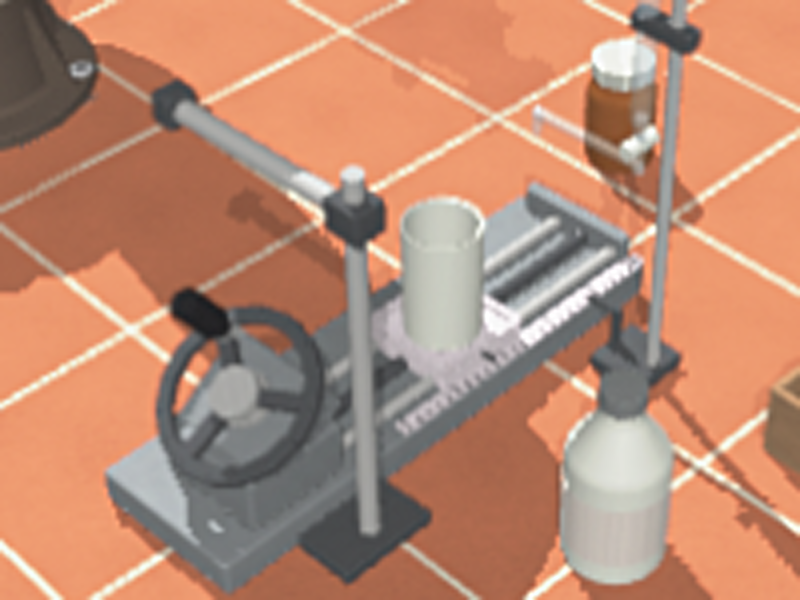

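The beaker stands upright in the tray at (442,275). The knob is at (200,312), with its direction as computed. Next I'm going to the wheel over the bar.

Request:
servo_tool:
  series:
    - {"slide": [20, 2, 0], "delta_rot": [0, 0, 0], "hand": 0}
    - {"slide": [35, 4, 0], "delta_rot": [0, 0, 0], "hand": 0}
    - {"slide": [45, 5, 0], "delta_rot": [0, 0, 0], "hand": 0}
    - {"slide": [45, 5, 0], "delta_rot": [0, 0, 0], "hand": 50}
    - {"slide": [45, 5, 0], "delta_rot": [0, 0, 0], "hand": 80}

```text
time: 10.35
eef_pos: [0.565, -0.152, 0.4389]
tcp_rot: [-0.0, 0.719, -0.695, 0.0]
force: [1.2, -0.2, 0.6]
gripper_width: 0.0765
grasp_force: 0.0
```

Request:
servo_tool:
  series:
    - {"slide": [45, 5, 0], "delta_rot": [0, 0, 0], "hand": 110}
    - {"slide": [45, 5, 0], "delta_rot": [0, 0, 0], "hand": 110}
    - {"slide": [45, 5, 0], "delta_rot": [0, 0, 0], "hand": 110}
    - {"slide": [40, 4, 0], "delta_rot": [0, 0, 0], "hand": 110}
    - {"slide": [25, 2, 0], "delta_rot": [0, 0, 0], "hand": 110}

```text
time: 10.85
eef_pos: [0.5501, -0.3537, 0.4382]
tcp_rot: [0.0, 0.718, -0.696, -0.0]
force: [1.1, 0.5, 0.3]
gripper_width: 0.0504
grasp_force: 0.0
```

Request:
servo_tool:
  series:
    - {"slide": [0, 0, 0], "delta_rot": [0, -5, 0], "hand": 110}
    - {"slide": [0, 0, 0], "delta_rot": [0, -8, 0], "hand": 110}
    - {"slide": [0, 0, 0], "delta_rot": [0, -8, 0], "hand": 110}
    - {"slide": [0, 0, 0], "delta_rot": [0, -8, 0], "hand": 110}
    - {"slide": [0, 0, 0], "delta_rot": [0, -8, 0], "hand": 110}

```text
time: 11.35
eef_pos: [0.551, -0.3514, 0.4394]
tcp_rot: [-0.223, 0.681, -0.659, -0.229]
force: [0.0, 0.5, -1.2]
gripper_width: 0.0499
grasp_force: 0.0
```

Request:
servo_tool:
  series:
    - {"slide": [0, 0, 0], "delta_rot": [0, -5, 0], "hand": 110}
    - {"slide": [0, 0, 0], "delta_rot": [0, 0, 0], "hand": 110}
    - {"slide": [0, 0, 0], "delta_rot": [0, 0, 0], "hand": 110}

```text
time: 11.65
eef_pos: [0.5509, -0.3519, 0.4378]
tcp_rot: [-0.249, 0.671, -0.65, -0.257]
force: [-0.4, 0.5, 0.7]
gripper_width: 0.0501
grasp_force: 0.0
```

```bash
python3 - <<'E'
from m2 import *
s=manip.sense(); print(s['time'],s['eef_pos'],s['joint_positions'])
a=np.radians(144.9); R=toolR(np.radians(42)); 
zt=R[:,2]; g=wd(knob_s(a,.006))[0]; tcp=g-.047*zt; pre=tcp-.08*zt
print(delta(pre,R),delta(tcp,R))
E
```

```text
11.65 [ 0.5509 -0.3519  0.4378] [-0.5968  0.5218  0.6696 -0.6719 -2.0917  0.3955]
(array([ 40.3846,  -2.5833, 221.2467]), array([-0.1281, -0.1364, -0.1824])) (array([ 40.1945,  -2.4042, 301.2463]), array([-0.1281, -0.1364, -0.1824]))
```

Request:
servo_tool:
  series:
    - {"slide": [8, -0.5, 20], "delta_rot": [0, 0, 0], "hand": 110}
    - {"slide": [10, -1, 40], "delta_rot": [0, 0, 0], "hand": 110}
    - {"slide": [11, -1, 45], "delta_rot": [0, 0, 0], "hand": 110}
    - {"slide": [11, 0, 45], "delta_rot": [0, 0, 0], "hand": 110}
    - {"slide": [0, 0, 40], "delta_rot": [0, 0, 0], "hand": 110}

```text
time: 12.15
eef_pos: [0.5498, -0.2518, 0.2691]
tcp_rot: [-0.248, 0.672, -0.649, -0.256]
force: [1.4, -0.2, -0.6]
gripper_width: 0.0499
grasp_force: 0.0
```

Request:
servo_tool:
  series:
    - {"slide": [0, 0, 30], "delta_rot": [0, 0, 0], "hand": 110}
    - {"slide": [0, 0, 15], "delta_rot": [0, 0, 0], "hand": 110}
    - {"slide": [0, 0, 0], "delta_rot": [0, 0, 0], "hand": 110}
    - {"slide": [0, 0, 0], "delta_rot": [0, 0, 0], "hand": 110}

```text
time: 12.55
eef_pos: [0.5501, -0.224, 0.2385]
tcp_rot: [-0.249, 0.672, -0.649, -0.256]
force: [-0.0, 0.3, -0.4]
gripper_width: 0.0497
grasp_force: 0.0
```

```bash
python3 - <<'E'
from m2 import *
a=np.radians(144.9); R=toolR(np.radians(42)); 
zt=R[:,2]; g=wd(knob_s(a,.006))[0]; tcp=g-.047*zt
print(delta(tcp,R))
p,d=snap('scene'); cv2.imwrite('pics/s4.png',cv2.resize(p[110:270,110:280,::-1],None,fx=4,fy=3.75,interpolation=cv2.INTER_CUBIC))
E
```

```text
(array([ 2.3309,  0.8099, 67.5069]), array([-0.1391, -0.1619,  0.0325]))
```

View pics/s4.png

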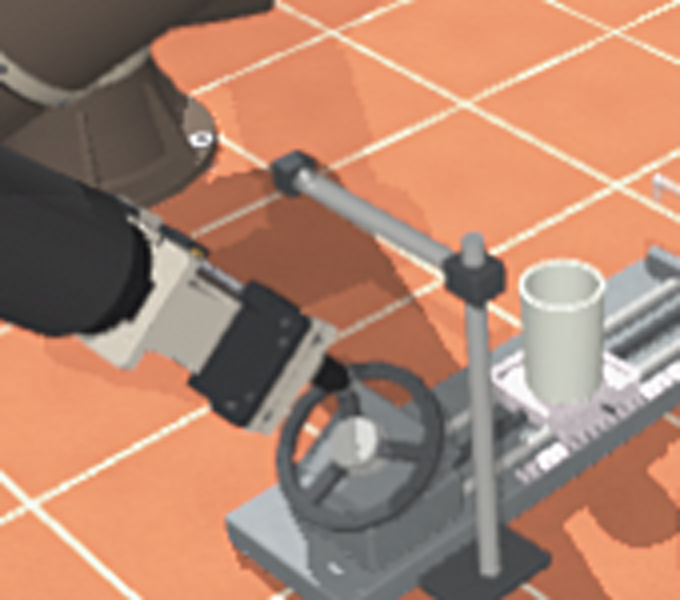

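The gripper at (265,360) lines up with the knob at (335,375). I'm moving in and closing.

Request:
servo_tool:
  series:
    - {"slide": [2, 1, 12], "delta_rot": [0, 0, 0], "hand": 110}
    - {"slide": [0, 0, 18], "delta_rot": [0, 0, 0], "hand": 110}
    - {"slide": [0, 0, 18], "delta_rot": [0, 0, 0], "hand": 110}
    - {"slide": [0, 0, 12], "delta_rot": [0, 0, 0], "hand": 110}
    - {"slide": [0, 0, 7], "delta_rot": [0, 0, 0], "hand": 110}

```text
time: 13.1
eef_pos: [0.5469, -0.1799, 0.1848]
tcp_rot: [-0.249, 0.67, -0.65, -0.258]
force: [0.5, 0.1, 0.1]
gripper_width: 0.0498
grasp_force: 0.0
```

Request:
servo_tool:
  series:
    - {"slide": [0, 0, 0], "delta_rot": [0, 0, 0], "hand": 150}
    - {"slide": [0, 0, 0], "delta_rot": [0, 0, 0], "hand": 180}
    - {"slide": [0, 0, 0], "delta_rot": [0, 0, 0], "hand": 220}
    - {"slide": [0, 0, 0], "delta_rot": [0, 0, 0], "hand": 220}
    - {"slide": [0, 0, 0], "delta_rot": [0, 0, 0], "hand": 220}
  grip_force: 15

```text
time: 13.6
eef_pos: [0.547, -0.1807, 0.1861]
tcp_rot: [-0.249, 0.671, -0.649, -0.257]
force: [-0.6, -1.2, 2.3]
gripper_width: 0.024
grasp_force: 15.0
```

```bash
cat >> m2.py <<'E'
def where(tilt=42):
    s=manip.sense(); q=s['tcp_rot']; R=Ro.from_quat(np.r_[q[1:],q[0]]).as_matrix()
    g=sl(s['eef_pos']+.047*R[:,2])[0]-WM; return np.hypot(g[0],g@E2)*1000,np.degrees(np.arctan2(g@E2,g[0])),g@A*1000
E
python3 - <<'E'
from m2 import *
print(where()); s=manip.sense(); print(s['force'],s['gripper_width'],s['joint_positions'])
# rows of clockwise steps of 20deg, fixed tool orientation; knob angle decreasing seen from the knob side
R=toolR(np.radians(42)); 
for a in range(145,-216,-20):
    d=(knob_s(np.radians(a-20))-knob_s(np.radians(a)))@S
    print(a,np.round(d@R*1000,1))
E
```

```text
(np.float64(50.5634289070581), np.float64(145.64721129279187), np.float64(5.48424037501826))
[-0.5772 -1.2027  2.2746] 0.024005470255318656 [-0.3873  0.5075  0.0609 -0.6595 -1.4952  0.5988]
145 [-12.2 -12.3   1.5]
125 [ -7.3 -15.7   0.9]
105 [ -1.5 -17.3   0.2]
85 [  4.5 -16.8  -0.5]
65 [  9.9 -14.2  -1.2]
45 [ 14.1 -10.   -1.7]
25 [16.6 -4.5 -2. ]
5 [17.2  1.5 -2.1]
-15 [15.6  7.3 -1.9]
-35 [12.2 12.3 -1.5]
-55 [ 7.3 15.7 -0.9]
-75 [ 1.5 17.3 -0.2]
-95 [-4.5 16.8  0.5]
-115 [-9.9 14.2  1.2]
-135 [-14.1  10.    1.7]
-155 [-16.6   4.5   2. ]
-175 [-17.2  -1.5   2.1]
-195 [-15.6  -7.3   1.9]
-215 [-12.2 -12.3   1.5]
```

Request:
servo_tool:
  series:
    - {"slide": [-6.7, -5.5, 0.8], "delta_rot": [0, 0, 0], "hand": 220}
    - {"slide": [-5.5, -6.8, 0.7], "delta_rot": [0, 0, 0], "hand": 220}
    - {"slide": [-7.3, -15.7, 0.9], "delta_rot": [0, 0, 0], "hand": 220}
    - {"slide": [-1.5, -17.3, 0.2], "delta_rot": [0, 0, 0], "hand": 220}
    - {"slide": [0, 0, 0], "delta_rot": [0, 0, 0], "hand": 220}

```text
time: 14.1
eef_pos: [0.5938, -0.1629, 0.1974]
tcp_rot: [-0.249, 0.671, -0.65, -0.256]
force: [3.1, -7.1, -2.7]
gripper_width: 0.0233
grasp_force: 15.0
```

```bash
python3 - <<'E'
from m2 import *
print(where()); s=manip.sense(); print(s['force'],s['gripper_width'],s['joint_positions'])
E
```

```text
(np.float64(48.44093710319339), np.float64(83.20969487185822), np.float64(5.4998983820092056))
[ 3.0851 -7.1034 -2.67  ] 0.023342542482222416 [-0.3394  0.5331  0.1436 -0.6722 -1.5101  0.5292]
```

Request:
servo_tool:
  series:
    - {"slide": [4.5, -16.8, -0.5], "delta_rot": [0, 0, 0], "hand": 220}
    - {"slide": [9.9, -14.2, -1.2], "delta_rot": [0, 0, 0], "hand": 220}
    - {"slide": [14.1, -10, -1.7], "delta_rot": [0, 0, 0], "hand": 220}
    - {"slide": [16.6, -4.5, -2], "delta_rot": [0, 0, 0], "hand": 220}
    - {"slide": [17.2, 1.5, -2.1], "delta_rot": [0, 0, 0], "hand": 220}

```text
time: 14.6
eef_pos: [0.6371, -0.2115, 0.1624]
tcp_rot: [-0.249, 0.671, -0.649, -0.258]
force: [-8.2, 0.7, 10.4]
gripper_width: 0.0232
grasp_force: 15.0
```

Request:
servo_tool:
  series:
    - {"slide": [15.6, 7.3, -1.9], "delta_rot": [0, 0, 0], "hand": 220}
    - {"slide": [12.2, 12.3, -1.5], "delta_rot": [0, 0, 0], "hand": 220}
    - {"slide": [7.3, 15.7, -0.9], "delta_rot": [0, 0, 0], "hand": 220}
    - {"slide": [1.5, 17.3, -0.2], "delta_rot": [0, 0, 0], "hand": 220}
    - {"slide": [0, 0, 0], "delta_rot": [0, 0, 0], "hand": 220}

```text
time: 15.1
eef_pos: [0.5847, -0.2446, 0.1405]
tcp_rot: [-0.249, 0.67, -0.65, -0.257]
force: [-3.1, -6.5, -0.5]
gripper_width: 0.0233
grasp_force: 15.0
```

```bash
python3 - <<'E'
from m2 import *
print(where()); s=manip.sense(); print(s['force'],s['torque'],s['gripper_width'],s['joint_positions'])
R=toolR(np.radians(42)); g=wd(knob_s(np.radians(-95),.006))[0]; print(delta(g-.047*R[:,2],R))
E
```

```text
(np.float64(51.49122929562155), np.float64(-96.95580438673306), np.float64(5.5784981712733686))
[-3.058  -6.4678 -0.4873] [-4.192   1.1418  1.1115] 0.023272120800661156 [-0.4455  0.6465  0.1919 -0.6364 -1.5195  0.6438]
(array([-1.2801, -1.9879, -0.2569]), array([-0.1388, -0.0859, -0.2009]))
```

Request:
servo_tool:
  series:
    - {"slide": [-4.5, 16.8, 0.5], "delta_rot": [0, 0, 0], "hand": 220}
    - {"slide": [-9.9, 14.2, 1.2], "delta_rot": [0, 0, 0], "hand": 220}
    - {"slide": [-14.1, 10, 1.7], "delta_rot": [0, 0, 0], "hand": 220}
    - {"slide": [-16.6, 4.5, 2], "delta_rot": [0, 0, 0], "hand": 220}
    - {"slide": [-17.2, -1.5, 2.1], "delta_rot": [0, 0, 0], "hand": 220}

```text
time: 15.6
eef_pos: [0.5393, -0.1941, 0.1769]
tcp_rot: [-0.248, 0.67, -0.65, -0.257]
force: [0.9, -6.7, -2.1]
gripper_width: 0.0235
grasp_force: 15.0
```

Request:
servo_tool:
  series:
    - {"slide": [-15.6, -7.3, 1.9], "delta_rot": [0, 0, 0], "hand": 220}
    - {"slide": [-12.2, -12.3, 1.5], "delta_rot": [0, 0, 0], "hand": 220}
    - {"slide": [-7.3, -15.7, 0.9], "delta_rot": [0, 0, 0], "hand": 220}
    - {"slide": [-1.5, -17.3, 0.2], "delta_rot": [0, 0, 0], "hand": 220}
    - {"slide": [4.5, -16.8, -0.5], "delta_rot": [0, 0, 0], "hand": 220}

```text
time: 16.1
eef_pos: [0.6086, -0.1657, 0.195]
tcp_rot: [-0.247, 0.671, -0.65, -0.258]
force: [-10.4, -14.2, -4.1]
gripper_width: 0.0236
grasp_force: 15.0
```

Request:
servo_tool:
  series:
    - {"slide": [9.9, -14.2, -1.2], "delta_rot": [0, 0, 0], "hand": 220}
    - {"slide": [14.1, -10, -1.7], "delta_rot": [0, 0, 0], "hand": 220}
    - {"slide": [16.6, -4.5, -2], "delta_rot": [0, 0, 0], "hand": 220}
    - {"slide": [17.2, 1.5, -2.1], "delta_rot": [0, 0, 0], "hand": 220}
    - {"slide": [15.6, 7.3, -1.9], "delta_rot": [0, 0, 0], "hand": 220}

```text
time: 16.6
eef_pos: [0.6312, -0.2241, 0.1535]
tcp_rot: [-0.25, 0.671, -0.648, -0.258]
force: [-6.0, 1.5, 13.7]
gripper_width: 0.0235
grasp_force: 15.0
```

Request:
servo_tool:
  series:
    - {"slide": [12.2, 12.3, -1.5], "delta_rot": [0, 0, 0], "hand": 220}
    - {"slide": [7.3, 15.7, -0.9], "delta_rot": [0, 0, 0], "hand": 220}
    - {"slide": [1.5, 17.3, -0.2], "delta_rot": [0, 0, 0], "hand": 220}
    - {"slide": [0, 0, 0], "delta_rot": [0, 0, 0], "hand": 220}

```text
time: 17.0
eef_pos: [0.5854, -0.2446, 0.1405]
tcp_rot: [-0.249, 0.67, -0.65, -0.257]
force: [-4.4, -7.1, -1.2]
gripper_width: 0.0233
grasp_force: 15.0
```

```bash
python3 - <<'E'
from m2 import *
print(where()); s=manip.sense(); print(s['time'],s['force'],s['gripper_width'])
p,d=snap('scene'); c=sl(cloud('scene',d).reshape(-1,3))
m=(abs(c[:,0]-.012)<.05)&(c[:,1]>.03)&(c[:,1]<.2)&(c[:,2]>.08)&(c[:,2]<.125); q=c[m][:,:2]
from scipy.optimize import least_squares
f=least_squares(lambda v:np.hypot(*(q-v).T)-.0295,[.012,.105],loss='soft_l1',f_scale=.001); print('beaker',len(q),f.x)
print('px spout pred',proj('scene',wd([.012,.129,.162])), 'pointer pred',proj('scene',wd([[.064,.107,.044],[.064,.129,.044]])))
cv2.imwrite('pics/s5.png',cv2.resize(p[130:230,220:330,::-1],None,fx=6,fy=6,interpolation=cv2.INTER_CUBIC))
E
```

```text
(np.float64(51.41940752712323), np.float64(-96.18364844725225), np.float64(5.499434388909516))
17.0 [-4.4106 -7.0731 -1.1604] 0.02332597531664937
beaker 341 [0.0126 0.1067]
px spout pred [[274.1981 163.4232]] pointer pred [[281.5134 206.0573]
 [286.3495 202.544 ]]
```

View pics/s5.png

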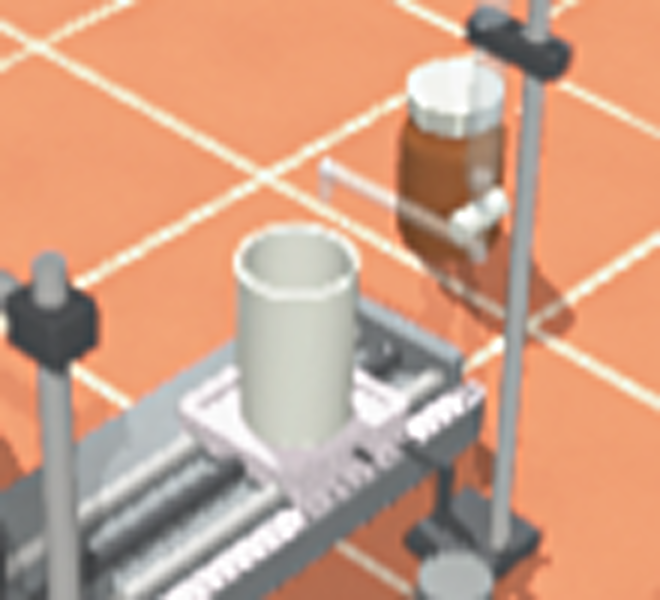

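The beaker stays upright in the moving tray. The pointer is at crop (362,455), the index blade at about (405,440) and the spout tip at (325,195), so about 22 mm remains. I'm advancing about 19 mm.

Request:
servo_tool:
  series:
    - {"slide": [-4.5, 16.8, 0.5], "delta_rot": [0, 0, 0], "hand": 220}
    - {"slide": [-9.9, 14.2, 1.2], "delta_rot": [0, 0, 0], "hand": 220}
    - {"slide": [-14.1, 10, 1.7], "delta_rot": [0, 0, 0], "hand": 220}
    - {"slide": [-16.6, 4.5, 2], "delta_rot": [0, 0, 0], "hand": 220}
    - {"slide": [-17.2, -1.5, 2.1], "delta_rot": [0, 0, 0], "hand": 220}

```text
time: 17.55
eef_pos: [0.5394, -0.1941, 0.1769]
tcp_rot: [-0.248, 0.67, -0.65, -0.258]
force: [0.3, -6.4, 0.4]
gripper_width: 0.0235
grasp_force: 15.0
```

Request:
servo_tool:
  series:
    - {"slide": [-15.6, -7.3, 1.9], "delta_rot": [0, 0, 0], "hand": 220}
    - {"slide": [-12.2, -12.3, 1.5], "delta_rot": [0, 0, 0], "hand": 220}
    - {"slide": [0, 0, 0], "delta_rot": [0, 0, 0], "hand": 220}
    - {"slide": [0, 0, 0], "delta_rot": [0, 0, 0], "hand": 220}

```text
time: 17.95
eef_pos: [0.561, -0.1694, 0.1936]
tcp_rot: [-0.25, 0.671, -0.649, -0.256]
force: [3.9, -2.8, 4.6]
gripper_width: 0.0236
grasp_force: 15.0
```

```bash
cat > m3.py <<'E'
from m2 import *
from scipy.optimize import least_squares
print(where()); s=manip.sense(); print(s['time'],s['force'])
im={}
for n in('scene','top'):
    L=[manip.snapshot(n) for _ in range(4)]; im[n]=np.mean([l[0] for l in L],0); dd=np.median([l[1] for l in L],0)
    np.savez(f'avg_{n}.npz',p=im[n],d=dd)
    c=sl(cloud(n,dd).reshape(-1,3))
    m=(abs(c[:,0]-.012)<.05)&(c[:,1]>.06)&(c[:,1]<.2)&(c[:,2]>.08)&(c[:,2]<.125); q=c[m][:,:2]
    f=least_squares(lambda v:np.hypot(*(q-v).T)-.0295,[.012,.12],loss='soft_l1',f_scale=.001); print(n,'beaker',len(q),f.x)
# rectify the scale plane (z=.045) in slide coordinates, 0.25 mm/px
x=np.arange(.045,.125,.00025); y=np.arange(.075,.175,.00025)
gx,gy=np.meshgrid(x,y,indexing='ij')
out=[]
for n in('scene','top'):
    uv=proj(n,wd(np.c_[gx.ravel(),gy.ravel(),np.full(gx.size,.044)])).astype(np.float32).reshape(*gx.shape,2)
    out.append(cv2.remap(im[n].astype(np.float32),uv[...,0],uv[...,1],cv2.INTER_CUBIC))
o=np.clip(np.vstack(out),0,255).astype(np.uint8)
cv2.imwrite('pics/'+__import__('sys').argv[1],cv2.resize(o[:,:,::-1],(500,800*4//5)[0:2] if 0 else (380,600)))
E
sed -i 's/(380,600)\b/(375,600)/; s/,(500,800\*4\/\/5)\[0:2\] if 0 else (375,600)/,(375,600)/' m3.py
python3 m3.py rect1.png
```

```text
(np.float64(49.80273081510513), np.float64(123.20457658896314), np.float64(5.456280947879977))
17.95 [ 3.9075 -2.7894  4.642 ]
scene beaker 324 [0.0123 0.1261]
top beaker 63 [0.013  0.1247]
```

View pics/rect1.png

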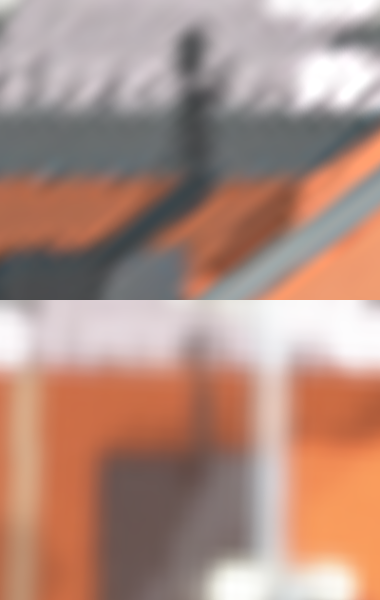

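In the upper (scene) half, the pointer is at (190,50) and the blade at (195,100). In the lower (top) half, the blade is at column ~200. At 3.8 px/mm they're 1–2 mm apart, so I'm taking sub-pixel profiles.

```bash
cat > m4.py <<'E'
from m2 import *
def prof(im,n,z=.044,xs=np.arange(.054,.100,.003),lo=.108,hi=.146):
    y=np.arange(lo,hi,.0005); r=[]
    for x in xs:
        uv=proj(n,wd(np.c_[np.full(y.size,x),y,np.full(y.size,z)])).astype(np.float32)
        g=cv2.remap(im.astype(np.float32),uv[None,:,0],uv[None,:,1],cv2.INTER_CUBIC)[0].mean(1)
        w=np.percentile(g,60)-g; k=np.argmax(np.where((y>lo+.006)&(y<hi-.006),w,-99)); s=slice(max(k-8,0),k+9); ww=np.clip(w[s]-.3*w[k],0,None)
        r.append((x*1000,(ww*y[s]).sum()/ww.sum()*1000,w[k]))
    return np.array(r)
if __name__=='__main__':
    np.set_printoptions(precision=1,suppress=True,linewidth=200)
    for n in('scene','top'): print(n);print(prof(np.load(f'avg_{n}.npz')['p'],n).T)
    print('scene earlier'); print(prof(load('scene')[0],'scene').T)
    # pointer earlier in scene, expected near .107
    print(prof(load('scene')[0],'scene',xs=np.arange(.052,.068,.002),lo=.092,hi=.120).T)
    im=np.load('avg_top.npz')['p']; print('spout arm top z.182 (bright)');print(prof(255-im,'top',z=.182,xs=np.arange(.03,.09,.006)).T)
E
python3 m4.py
```

```text
scene
[[ 54.   57.   60.   63.   66.   69.   72.   75.   78.   81.   84.   87.   90.   93.   96.   99. ]
 [125.8 125.4 125.  124.7 125.6 126.9 126.6 125.6 125.9 126.3 126.4 126.  126.5 126.8 124.5 121.1]
 [ 71.5  99.8 102.3  99.5  64.9  75.8  90.4  58.2  35.5  32.9  35.4  33.   29.2  41.9  47.7  46.4]]
top
[[ 54.   57.   60.   63.   66.   69.   72.   75.   78.   81.   84.   87.   90.   93.   96.   99. ]
 [127.4 126.7 126.5 126.7 127.9 128.4 128.3 128.2 128.  128.  127.  124.7 124.2 123.  121.8 118.9]
 [ 44.5  59.2  53.1  35.9  21.6  17.6  19.7  19.7  16.9  14.3  10.2  12.6  20.8  23.   24.4  27.2]]
scene earlier
[[ 54.   57.   60.   63.   66.   69.   72.   75.   78.   81.   84.   87.   90.   93.   96.   99. ]
 [126.9 127.7 126.1 131.6 125.9 126.3 125.7 124.6 123.9 123.9 124.  123.2 124.  124.4 123.1 120.7]
 [  5.    2.4  12.5  38.8  52.6  82.   84.7  51.7  22.4  24.1  25.2  23.8  18.   31.4  46.8  48.8]]
[[ 52.   54.   56.   58.   60.   62.   64.   66.   68. ]
 [108.1 107.  106.5 106.3 106.1 105.8 105.3 104.9 104.2]
 [ 40.3  75.7 100.4 102.7 105.5 111.2  87.9  54.3  36.9]]
spout arm top z.182 (bright)
[[ 30.   36.   42.   48.   54.   60.   66.   72.   78.   84. ]
 [140.  137.  132.6 129.2 129.  129.2 129.  129.3 129.4 129.4]
 [ 38.2  19.   20.7  29.   64.6  76.8  79.3  67.2  65.6  64.9]]
```

Both cameras give the pointer 1.6–1.7 mm short of the blade, at equal height, which is 12° of wheel.

Request:
servo_tool:
  series:
    - {"slide": [-2.7, -4.4, 0.3], "delta_rot": [0, 0, 0], "hand": 220}
    - {"slide": [-2.3, -4.7, 0.3], "delta_rot": [0, 0, 0], "hand": 220}
    - {"slide": [0, 0, 0], "delta_rot": [0, 0, 0], "hand": 220}
    - {"slide": [0, 0, 0], "delta_rot": [0, 0, 0], "hand": 220}
    - {"slide": [0, 0, 0], "delta_rot": [0, 0, 0], "hand": 220}

```text
time: 18.85
eef_pos: [0.5682, -0.1662, 0.1957]
tcp_rot: [-0.249, 0.671, -0.65, -0.257]
force: [0.4, -5.3, 4.3]
gripper_width: 0.0235
grasp_force: 15.0
```

```bash
python3 m3.py rect2.png; python3 m4.py | head -8
```

```text
(np.float64(49.45768344267275), np.float64(113.86431734149873), np.float64(5.445162513485855))
18.85 [ 0.4236 -5.3451  4.3283]
scene beaker 332 [0.0124 0.1275]
top beaker 70 [0.0119 0.1261]
scene
[[ 54.   57.   60.   63.   66.   69.   72.   75.   78.   81.   84.   87.   90.   93.   96.   99. ]
 [127.1 126.4 126.3 125.9 126.1 126.9 126.6 125.6 125.9 126.3 126.4 126.1 127.  126.8 124.2 121.1]
 [ 79.1  99.3  96.   99.4  79.4  75.4  90.1  58.3  35.8  32.7  34.8  32.6  30.6  42.4  47.   46.8]]
top
[[ 54.   57.   60.   63.   66.   69.   72.   75.   78.   81.   84.   87.   90.   93.   96.   99. ]
 [129.5 129.4 129.1 128.6 128.3 128.4 128.4 128.2 128.1 127.9 126.8 124.7 124.2 123.7 121.9 116.5]
 [ 45.1  60.   55.9  39.2  23.2  18.1  18.5  19.1  16.9  14.5  10.6  12.6  20.9  22.3  22.   25.1]]
```

Aligned within measurement: +0.5 mm in one view and −0.9 mm in the other. I'm releasing and backing off along the tool axis.

Request:
servo_tool:
  series:
    - {"slide": [0, 0, 0], "delta_rot": [0, 0, 0], "hand": 170}
    - {"slide": [0, 0, 0], "delta_rot": [0, 0, 0], "hand": 140}
    - {"slide": [0, 0, 0], "delta_rot": [0, 0, 0], "hand": 110}
    - {"slide": [0, 0, 0], "delta_rot": [0, 0, 0], "hand": 110}
    - {"slide": [0, 0, -8], "delta_rot": [0, 0, 0], "hand": 110}

```text
time: 19.75
eef_pos: [0.5678, -0.17, 0.2009]
tcp_rot: [-0.249, 0.67, -0.649, -0.259]
force: [-0.2, -0.3, 0.2]
gripper_width: 0.0487
grasp_force: 0.0
```

Request:
servo_tool:
  series:
    - {"slide": [0, 0, -15], "delta_rot": [0, 0, 0], "hand": 110}
    - {"slide": [0, 0, -25], "delta_rot": [0, 0, 0], "hand": 110}
    - {"slide": [0, 0, -35], "delta_rot": [0, 0, 0], "hand": 110}
    - {"slide": [0, 0, -40], "delta_rot": [0, 0, 0], "hand": 110}
    - {"slide": [0, 0, -40], "delta_rot": [0, 0, 0], "hand": 110}

```text
time: 20.25
eef_pos: [0.5711, -0.2761, 0.3191]
tcp_rot: [-0.249, 0.671, -0.65, -0.257]
force: [0.8, -0.1, 0.0]
gripper_width: 0.0497
grasp_force: 0.0
```

Request:
servo_tool:
  series:
    - {"slide": [0, 0, -30], "delta_rot": [0, 0, 0], "hand": 110}
    - {"slide": [0, 0, -15], "delta_rot": [0, 0, 0], "hand": 110}
    - {"slide": [0, 0, 0], "delta_rot": [0, 0, 0], "hand": 110}
    - {"slide": [0, 0, 0], "delta_rot": [0, 0, 0], "hand": 110}

```text
time: 20.65
eef_pos: [0.5722, -0.3047, 0.3502]
tcp_rot: [-0.25, 0.67, -0.65, -0.257]
force: [0.4, -0.1, -0.0]
gripper_width: 0.0497
grasp_force: 0.0
```

```bash
python3 m3.py rect3.png; python3 m4.py | head -8; python3 - <<'E'
import cv2,numpy as np
a=np.load('avg_scene.npz')['p'][120:240,150:330,::-1]
cv2.imwrite('pics/fin.png',np.vstack([cv2.resize(a.astype(np.uint8),(540,330),interpolation=cv2.INTER_CUBIC),cv2.resize(np.load('avg_top.npz')['p'][150:240,180:340,::-1].astype(np.uint8),(540,270),interpolation=cv2.INTER_CUBIC)]))
E
```

```text
(np.float64(29.12099364724441), np.float64(135.5417407419371), np.float64(211.57149383885232))
20.65 [ 0.3612 -0.0689 -0.0442]
scene beaker 331 [0.0123 0.1274]
top beaker 66 [0.0116 0.1261]
scene
[[ 54.   57.   60.   63.   66.   69.   72.   75.   78.   81.   84.   87.   90.   93.   96.   99. ]
 [127.1 126.4 126.3 125.9 126.  126.9 126.6 125.6 125.8 126.3 126.4 126.1 127.  126.8 124.5 121.2]
 [ 76.8  96.8  92.9  96.3  77.2  72.7  87.8  57.   34.7  31.3  33.8  31.8  29.3  40.7  46.3  45.2]]
top
[[ 54.   57.   60.   63.   66.   69.   72.   75.   78.   81.   84.   87.   90.   93.   96.   99. ]
 [129.5 129.4 129.  128.6 128.2 128.3 128.3 128.2 128.1 128.  126.2 125.  124.2 123.8 121.9 115.5]
 [ 44.5  58.1  53.4  36.8  22.2  17.1  18.3  18.9  16.6  13.1  10.   11.   17.9  20.8  20.5  23.6]]
```

View pics/fin.png

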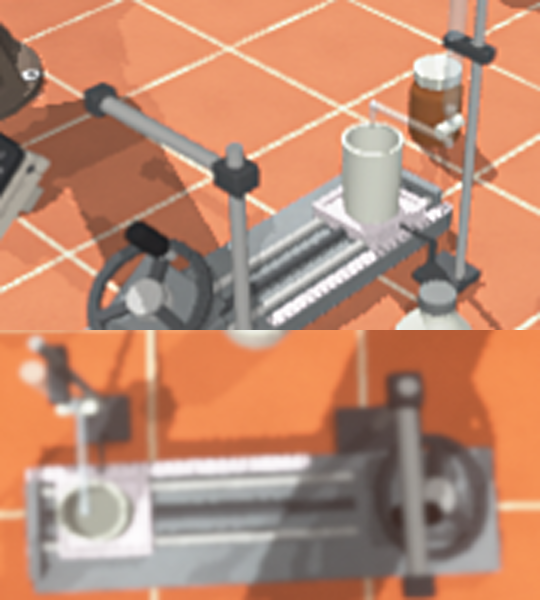

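The beaker stands upright under the spout at (373,115), with pointer and blade in line at (410,228). The jar and bottle are undisturbed and the gripper is clear.

```bash
python3 -c "
from rig import manip
print(manip.sign_off())"
```

```text
the job is handed in; nothing more can be done
None
```

The beaker stands upright in the tray under the spout and the pointer lines up with the index blade to within about 1 mm by my camera measurements; the knob is released, the jar and reagent bottle were left alone, and the job was handed in at about 21 s of the 70 s allowed (no verdict was returned).

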